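Clamp the marble tube with a U-bolt

TASK

Take the U-bolt out of the wooden block, pass both its legs around the marble tube and down through the two holes of the steel plate under the tube, feeling gently for the holes because the plate may stand anywhere along its rails, then press it past the spring catches until both shoulders sit flush on the plate, and let go. Never force it: a push of 15 N is plenty, and the mount must never feel 40 N (the catches' squeeze included) nor the acrylic tube 15 N. Keep the tube lying where it is in its saddles and leave the tray, the pop-up box and the ball alone.

Things in the scene. Friction and masses are not known exactly. Their poses are not given: they have to be found in the camera images.
- ubolt: Loose steel U-bolt, 0.2 kg, upright, parked with its legs in the block's holes. Origin midway between its two shoulders' undersides. z up, y from leg to leg; a half turn leaves it alike. Shoulders: flanges 18 mm across, z 0 to 5 mm. Above them an 8 mm rod arch (inner top z 46 mm, inner width 60 mm) carries a wooden grip tab, 14 mm thick (x), 36 wide (y), z 50 to 87 mm.
- ubolt_tab (a point): The point to grip on the U-bolt: centre of its wooden tab, 72 mm above the shoulders' undersides. Close the fingers along the U-bolt's x, over the 14 mm thickness; a grip of 20 to 40 N holds it.
- ubolt_feet (a point): Point midway between the tips of the U-bolt's two legs, 35 mm below its origin. The legs are round, 8 mm across, straight down at the U-bolt's y = +34 and -34 mm, with flat ends bevelled 1.2 mm.
- block: Short light wooden block, fixed, 50 (x) by 110 (y) by 50 mm high, origin at the centre of its underside. Two loose upright holes, 13 mm wide, 42 mm deep, at y = +34 and -34 mm, hold the U-bolt's legs; the shoulders rest on its top, the U-bolt's axes along the block's within a few degrees. Lift the U-bolt 40 mm straight up to free it.
- mount: Fixed tube mount: wooden base 200 (x) by 150 (y) by 12 mm, origin at the centre of its underside, z up, x along the tube. Two V saddles, 16 mm thick, at x = +75 and -75 mm (tops at z 78 mm) carry the tube. Fully home, the U-bolt's origin is at mount y = 0, z = 55 mm, its y along the mount's y (either way round), its legs one on each side of the tube.
- plate_deck (a point): Point fixed to the mount at x 0, y 0, z 55 mm. Under the tube a steel plate, 50 (x) by 116 (y) by 10 mm, top at z 55 mm, can stand elsewhere along x but is too stiff to push. Two round 10 mm through holes, bevelled 1.5 mm, at mount y = +34 and -34 mm on the plate's centre-line, which stands anywhere from x -15 to +15 mm of this point. That offset is NOT measured: find it by feel or sight.
- catch_level (a point): Point fixed to the mount at z 38 mm, under the plate. Just below each hole a sprung brass roller (axis along x) juts 2 mm into the leg's path from the outer side. Off the holes the legs stop on the plate with the U-bolt's origin at mount z 90 mm; in them they meet the catches at about z 75 mm, and about 5 to 15 N pushes past them, less from there to home.
- tube: Clear acrylic tube of marbles with a white clip-on cap at +x, loose, 38 mm diameter, 200 mm long, 0.25 kg, lying level in the mount's V saddles. Origin on its axis at mid-length, at mount x 0, y 0, z 79 mm; x along its axis. Its top, z 98 mm, is 3 mm below the arch when the U-bolt is home.
- tray: Bystander: low stainless steel tray of jacks, 120 by 90 by 22 mm, origin at the centre of its underside.
- popbox: Bystander: closed press-button plastic pop-up box, 85 by 85 by 65 mm, origin at the centre of its underside.
- ball_center (a point): Bystander: centre of a red silicone ball, 50 mm diameter, resting in a fixed wooden ring 10 mm high.
Things that resemble listed ones, but are neither listed nor needed, are in the scene too. What is shaped like the ubolt but black or red is not meant.

How it is judged:
On the way, in this order (a step that is already met when the one before it is completed fails the run):
1. the U-bolt is lifted clear of the block (z of ubolt in the frame of block above 0.086 m and contact force between ubolt and block below 0.1 N), for 0.1 s.
2. both legs are in the plate's holes, around the tube (z of ubolt in the frame of mount between 0.05 and 0.083 m and x of ubolt in the frame of mount between -0.019 and 0.019 m and y of ubolt in the frame of mount between -0.004 and 0.004 m and angle between ubolt's own z axis and vertical below 0.12 rad), for 0.05 s.
At the end, for the whole second after the job is handed in: The U-bolt straddles the tube, both legs through the plate's holes, shoulders flush on the plate (within 2.5 mm of home height, 4 mm across, 19 mm along, tilt under 0.06 rad), at rest and released; the tube lies level in its saddles within 20 mm of its start (z of ubolt in the frame of mount between 0.052 and 0.0575 m and x of ubolt in the frame of mount between -0.019 and 0.019 m and y of ubolt in the frame of mount between -0.004 and 0.004 m and angle between ubolt's own z axis and vertical below 0.06 rad and linear speed of ubolt below 0.01 m/s and distance between tube and mount between 0.075 and 0.083 m and distance of tube from where it was at the start of the episode below 0.02 m and angle between tube's own x axis and vertical above 1.52 rad); the robot touches nothing.
It fails at once if the U-bolt is forced against the mount or its plate (over 40 N) (contact force between ubolt and mount above 40 N).
It fails at once if the U-bolt is pressed on the acrylic tube (over 15 N) (contact force between ubolt and tube above 15 N).
It fails at once if the robot pushes the acrylic tube (over 15 N) (contact force between the arm and tube above 15 N).
It fails at once if the tube is shoved out of place (over 25 mm) (distance of tube from where it was at the start of the episode above 0.025 m).
It fails at once if a bystander is disturbed (moved over 15 mm) (distance of any of tray, popbox, ball_center from where it was at the start of the episode above 0.015 m).
It also fails if it takes over 72 s, if anything falls off the work surface, if the arm or the gripper's body presses on something with over 40 N, if the wrist force passes 120 N, or if a joint passes its speed limit or range.

ROBOT

A 7-joint arm with a two-finger parallel gripper is mounted at the origin on the work surface. World frame = base frame: x ahead of the robot, y to its left, z up, the work surface at z = 0. Lengths are in m, angles in rad, forces in N, time in s.
With the tool pointing down it reaches from about 0.425 to 0.875 m from the base axis. Payload 4.7 kg.
Tool frame: the origin (TCP) lies midway between the tips of the shut fingers; the grasp point (between the pads) lies 19 mm behind it; x points along the fingers, z is the direction in which the jaws open and shut, and the axes are right-handed (so a half turn about x gives the same grasp; the last joint's range is limited). The gripper opens to 87 mm and grips with 3 to 60 N. Pads are 19 mm wide; open, the fingers measure 117 mm over their backs; the gripper's body (75 mm by 190 mm) begins 51 mm behind the grasp point.
Start: joints at [1.232, 0.321, -0.07, 1.45, 0.023, 1.371, -0.057], TCP at [0.225, -0.61, 0.223] pointing down, gripper open.
Joint ranges: [-2.86, 2.86], [-0.3, 2.09], [-1.38, 1.24], [0.06, 2.45], [-1.56, 4.7], [0.09, 2.05], [-2.69, 2.69]. Speed limits (rad/s): [2.57, 2.57, 3.14, 3.14, 3.14, 3.14, 3.14].

INTERFACE

Orientations are given as a rotation vector (axis times angle).
In Python, from bench import ctrl, vision, close_job gives the robot as it stands. The module is installed in compiled form; this text tells all that it offers.
- The arm moves only by the tool servo_tool, never from a script. Its argument "commands" is a list that holds one entry, the list of rows, each a list of 7 numbers: the turn, a rotation vector about the tool's x, y, z in degrees, then the shift along the tool's x, y, z in mm, then the finger opening in mm, from 0 to 87. In form: [[[wx, wy, wz, x, y, z, grip], ...]]. A call has 1 to 5 rows; each row is the pose to reach, as a shift and turn from the pose commanded when the call began, along the tool's axes at that moment; what a row does not reach only later rows make up. A row lasts 1/8 s, in which the tool goes at most 62.5 mm and 10.7 degrees, less where a joint would pass 70% of its speed; a pose out of reach is approached as far as the arm can. A call with a gripper value outside its range is refused whole. The fingers move at their own pace and stop on an object; "newtons" is the grip in N (left out, the last holds). Time passes only in rows, so rows that repeat a pose let the fingers close. It gives the time, the measured TCP pose, the force and the opening at its end, in the units of the state.
- ctrl.get_state(): the state, without advancing time (a new reading comes with each control period).
- vision.get_image(name): name is "side" or "top"; returns the picture (384x512x3 uint8, red, green, blue); there is no depth.
- vision.camera_info(name): a dict with "fov_y" (degrees; the focal length in pixels is half the picture's height over the tangent of half this angle, whatever the lens; pixels are square), "cx", "cy" (the principal point, pixels), "pose" (4x4, takes a point from camera to world coordinates). Camera axes: x right, y down, z forward; pixel columns grow to the right and rows downward; lengths in m; the calibration is good to about 2 mm. A picture is of the moment at which its call begins. camera_info takes no time and is no camera call.
- close_job(): hands the job in, once; it reports no verdict.
The state is a dict: "time": time; "joint_positions": joint angles; "qd": joint speeds; "joint_torque": joint torques, N m; "position": TCP position; "tool_rot": TCP orientation; "ft_force": force on the tool from outside, world axes, zero at the start; "torque": the same for the moment, N m; "grip_width": opening from 0.0 (shut) to 1.0 (fully open).
Only numpy, scipy, OpenCV 4.12 (cv2) and the standard library are available. Lean on these libraries where they do the work, as an engineer would, in place of code of your own. Each camera call takes 0.05 s, during which the arm holds its last target. There are 200 camera calls.

## Working session

There is one attempt and no reset: what is moved stays moved. The work goes in short steps, Python scripts to look and compute and a tool call to move; the robot and the scene stay as the last step left them, time stands still between calls to the robot, and variables do not carry over. Pictures are saved under pics/ and viewed, about 8 in all and at most 12, crops included, and the job is handed in when it is done.

Besides the shell and the picture viewer there is one more tool, called after "Request:" as name(argument=value, ...), one argument or row to a line, values as JSON. servo_tool: Moves the arm, as the interface text tells. Its arguments: {"type":"object","properties":{"commands":{"type":"array"},"newtons":{"type":"number"}},"required":["commands"]}

```bash
mkdir -p pics; python3 - <<'E'
from bench import ctrl, vision
import cv2, numpy as np
for n in("side","top"):
    im=vision.get_image(n); cv2.imwrite(f"pics/{n}0.png",im[:,:,::-1]); i=vision.camera_info(n); print(n,i["fov_y"],i["cx"],i["cy"],np.round(i["pose"],4).tolist())
s=ctrl.get_state(); print({k:np.round(v,3).tolist() for k,v in s.items()})
a=cv2.imread("pics/side0.png");b=cv2.imread("pics/top0.png")
E
```

```text
side 50.59231512706354 253.05066537374452 191.76944421593092 [[0.7233, -0.3523, 0.5939, 0.0644], [-0.6905, -0.3757, 0.6181, -0.5966], [0.0054, -0.8572, -0.515, 0.5659], [0.0, 0.0, 0.0, 1.0]]
top 54.5114623472204 260.56014277861004 192.32432623626968 [[-0.0173, -0.995, 0.0985, 0.5276], [-0.9998, 0.0171, -0.0031, -0.0391], [0.0014, -0.0985, -0.9951, 0.9325], [0.0, 0.0, 0.0, 1.0]]
{'time': 0.1, 'joint_positions': [1.232, 0.322, -0.07, 1.452, 0.023, 1.371, -0.057], 'qd': [0.001, -0.002, 0.0, -0.005, 0.002, 0.0, -0.0], 'joint_torque': [-0.0, -49.257, -0.406, -31.34, -0.064, 0.039, 0.0], 'position': [0.224, -0.61, 0.222], 'tool_rot': [0.946, 1.357, -0.945], 'ft_force': [0.297, -1.178, 0.896], 'torque': [0.012, 0.01, 0.02], 'grip_width': 0.999}
```

View pics/side0.png

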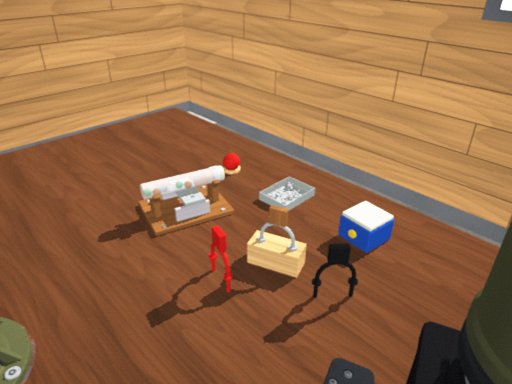

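View pics/top0.png

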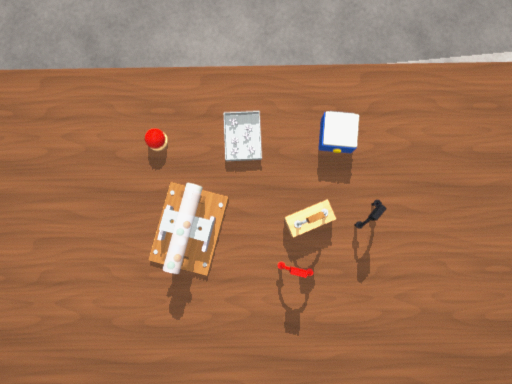

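The side view shows the mount at about (187,205), the block and U-bolt at (277,248), the red decoy at (220,258) and the black one at (337,270). In the top view the block is at (310,218) and the mount at (188,229), and the plate's holes may be visible. I'll enlarge both.

```bash
python3 - <<'E'
import cv2, numpy as np
b=cv2.imread("pics/top0.png");a=cv2.imread("pics/side0.png")
def c(im,x,y,w,h,f): return cv2.resize(im[y:y+h,x:x+w],None,fx=f,fy=f,interpolation=cv2.INTER_CUBIC)
r1=np.hstack([c(b,140,180,100,100,4),c(b,265,180,100,75,4)[:300] if 0 else cv2.copyMakeBorder(c(b,265,180,100,75,4),0,100,0,0,0)])
r2=np.hstack([c(a,130,145,115,57,3.478)[:198,:400],c(a,230,200,115,57,3.478)[:198,:400]])
r2=cv2.resize(r2,(800,198));cv2.imwrite("pics/crop.png",np.vstack([r1,r2]))
E
```

```text
(no output)
```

View pics/crop.png

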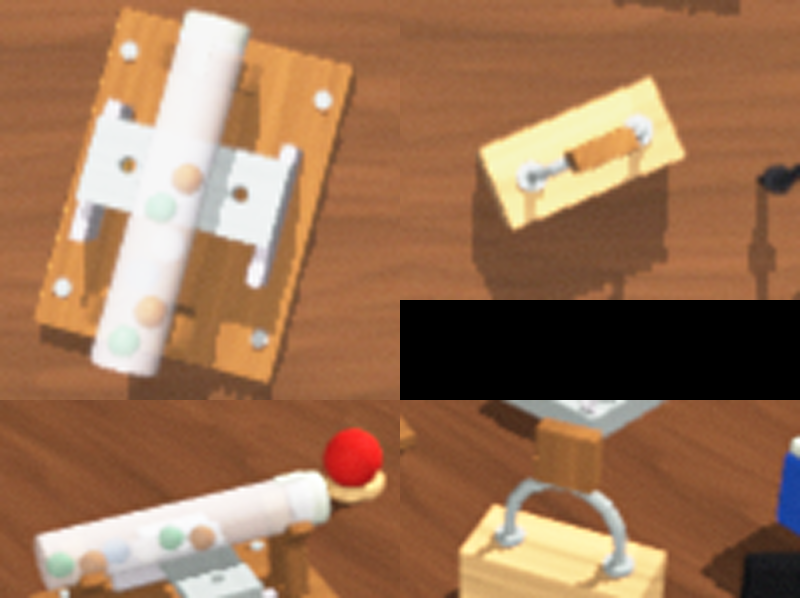

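```bash
cat > h.py <<'E'
from bench import ctrl, vision
import cv2, numpy as np
from scipy.spatial.transform import Rotation as R
def ray(n,u,v,z):
    i=vision.camera_info(n);f=192/np.tan(np.radians(i["fov_y"]/2));T=np.array(i["pose"])
    d=T[:3,:3]@[(u-i["cx"])/f,(v-i["cy"])/f,1]
    return (T[:3,3]+d*(z-T[2,3])/d[2])
def proj(n,p):
    i=vision.camera_info(n);f=192/np.tan(np.radians(i["fov_y"]/2));T=np.array(i["pose"])
    q=T[:3,:3].T@(np.array(p)-T[:3,3]);return f*q[0]/q[2]+i["cx"],f*q[1]/q[2]+i["cy"]
E
python3 - <<'E'
from h import *
np.set_printoptions(precision=4,suppress=True)
def top(pts,z,x0,y0):
    return np.array([ray("top",x0+(u+.5)/4-.5,y0+(v+.5)/4-.5,z)[:2] for u,v in pts])
def show(n,P):
    print(n,P.tolist(),"mean",P.mean(0))
m=top([(122,8),(355,66),(270,383),(37,322)],.012,140,180);show("base",m)
e=lambda a,b:(np.linalg.norm(b-a),np.degrees(np.arctan2(*(b-a)[::-1])))
for i in range(4):print(e(m[i],m[(i+1)%4]))
h=top([(127,164),(240,193)],.055,140,180);show("holes",h);print(e(*h))
b=top([(250,77),(285,155),(113,230),(80,150)],.05,265,180);show("block",b)
for i in range(4):print(e(b[i],b[(i+1)%4]))
s=top([(131,178),(240,130)],.055,265,180);show("should",s);print(e(*s))
# tab from side: front-edge crop (570,455) center
print("tabtop",top([(205,145)],.137,265,180))
t=top([(178,32+0)],0.079,140,180)
st=ctrl.get_state();print(R.from_rotvec(st["tool_rot"]).as_matrix())
for n,u,v in(("side",337,255),("side",220,240)):pass
# decoys
im=vision.get_image("top");
E
```

```text
base [[0.6493339225370959, 0.18244634141619498], [0.6106249243854863, 0.03788228144804484], [0.41837252860533297, 0.0911632407407696], [0.45739877471857104, 0.2329397412737692]] mean [0.5339 0.1361]
(np.float64(0.1496567872579664), np.float64(-104.99008005503327))
(np.float64(0.19949898322137313), np.float64(164.50978286479153))
(np.float64(0.14704973304659438), np.float64(74.60958211222372))
(np.float64(0.19846582677452523), np.float64(-14.739137826201468))
holes [[0.5513176374236769, 0.16855711882740065], [0.5332246499250204, 0.10229057783696961]] mean [0.5423 0.1354]
(np.float64(0.06869214403018017), np.float64(-105.27144978502253))
block [[0.5966027509583806, -0.19978492339438042], [0.5500315577001134, -0.2188538262669616], [0.5077990961510976, -0.1160807210557313], [0.5550753424720786, -0.0977937258270853]] mean [ 0.5524 -0.1581]
(np.float64(0.050323941601019356), np.float64(-157.73300839533306))
(np.float64(0.1111120693860379), np.float64(112.33918794149446))
(np.float64(0.05068981811660587), np.float64(21.147042919009905))
(np.float64(0.11012143313996241), np.float64(-67.84548865940317))
should [[0.5380101105738584, -0.12698702526138733], [0.565038637152307, -0.19189590716594168]] mean [ 0.5515 -0.1594]
(np.float64(0.07031147985287525), np.float64(-67.39280279129437))
tabtop [[ 0.5539 -0.1587]]
[[-0.0006  0.9384  0.3456]
 [ 0.0015  0.3456 -0.9384]
 [-1.     -0.0001 -0.0017]]
```

Request:
servo_tool(
  commands=[
    [[-9.2,0,0,0,46,-31,60],[-18.4,0,0,0,93,-62,50],[-27.6,0,0,0,139,-93,50],[-36.8,0,0,0,186,-124,50],[-46,0,0,0,232,-155,50]],
  ],
  newtons=30,
)

```text
time: 0.78
position: [0.3895, -0.3826, 0.2224]
tool_rot: [0.321, 1.547, -0.322]
ft_force: [1.4, 0.5, 0.8]
grip_width: 0.59
```

```bash
cat >> h.py <<'E'
def go(p,ang):
    """tool-axes turn about x (deg) and shift (mm) to reach TCP p with jaw axis at ang (deg), from the measured pose"""
    s=ctrl.get_state();M=R.from_rotvec(s["tool_rot"]).as_matrix()
    j=np.degrees(np.arctan2(M[1,2],M[0,2]));G=R.from_euler('z',ang-j,degrees=True).as_matrix()@M
    z=np.array([np.cos(np.radians(ang)),np.sin(np.radians(ang)),0]);x=np.array([0,0,-1]);G=np.c_[x,np.cross(z,x),z]
    print("t",s["time"],"p",np.round(s["position"],4),"jaw",round(j,2),"tilt",round(np.degrees(np.arccos(-M[2,0])),2),"turn",np.round(np.degrees(R.from_matrix(M.T@G).as_rotvec()),2),"shift",np.round(1e3*M.T@(np.array(p)-s["position"]),1),"F",np.round(s["ft_force"],2),"w",round(s["grip_width"]*87,1))
E
python3 -c "
from h import *
go([.5525,-.159,.2],22.5)"
```

```text
t 0.775 p [ 0.3895 -0.3826  0.2224] jaw -23.48 tilt 0.01 turn [-4.598e+01 -0.000e+00  1.000e-02] shift [ 22.4 270.   60.4] F [1.36 0.49 0.79] w 51.4
```

Request:
servo_tool(
  commands=[
    [[-9.2,0,0,0,54,12,50],[-18.4,0,0,0,108,24,50],[-27.6,0,0,5,162,36,50],[-36.8,0,0,15,216,48,50],[-46,0,0,22,270,60,50]],
  ],
)

```text
time: 1.4
position: [0.5531, -0.1601, 0.2001]
tool_rot: [-0.308, 1.549, 0.308]
ft_force: [0.2, -0.2, 0.4]
grip_width: 0.57
```

Request:
servo_tool(
  commands=[
    [[0,0,0,0,0,0,50]],
  ],
)

```text
time: 1.52
position: [0.5543, -0.1552, 0.1998]
tool_rot: [-0.309, 1.548, 0.315]
ft_force: [-1.0, -0.8, -0.0]
grip_width: 0.574
```

```bash
python3 -c "
from h import *
go([.5525,-.159,.103],22.5)
a=vision.get_image('side')[170:290,200:360];b=vision.get_image('top')[150:270,240:400]
cv2.imwrite('pics/g1.png',cv2.resize(np.vstack([a,b]),None,fx=2.5,fy=2.5,interpolation=2)[:,:,::-1])"
```

```text
t 1.525 p [ 0.5543 -0.1552  0.1998] jaw 22.78 tilt 0.21 turn [ 0.28  0.08 -0.19] shift [96.8 -3.1 -3.2] F [-0.99 -0.8  -0.  ] w 49.9
```

View pics/g1.png

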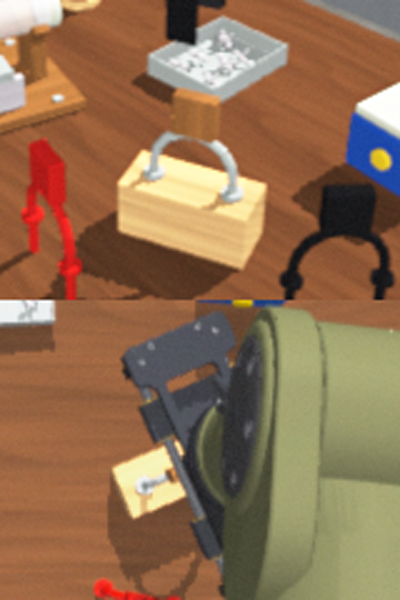

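The side view shows one black fingertip at crop (180,20), above and beyond the tab at (197,115). The top view has the jaw axis across the block. I'll check the tab against its predicted pixel, after settling.

Request:
servo_tool(
  commands=[
    [[0,0,0,0,0,0,50],[0,0,0,0,0,0,50]],
  ],
)

```text
time: 1.88
position: [0.5519, -0.1632, 0.2007]
tool_rot: [-0.302, 1.55, 0.301]
ft_force: [0.4, -0.5, -0.2]
grip_width: 0.575
```

```bash
python3 -c "
from h import *
go([.5525,-.159,.103],22.5)
print(proj('side',[.5525,-.159,.1185]), 'seen',200+197/2.5,170+115/2.5)"
```

```text
t 1.875 p [ 0.5519 -0.1632  0.2007] jaw 22.05 tilt 0.04 turn [-0.45 -0.02  0.04] shift [97.7  3.7  2.1] F [ 0.39 -0.54 -0.19] w 50.0
(np.float64(277.9168788836484), np.float64(215.9828418760526)) seen 278.8 216.0
```

Request:
servo_tool(
  commands=[
    [[0,0,0,25,0,0,50],[0,0,0,50,0,0,50],[0,0,0,75,0,0,50],[0,0,0,90,0,0,50],[0,0,0,97,0,0,50]],
  ],
)

```text
time: 2.5
position: [0.5521, -0.162, 0.103]
tool_rot: [-0.303, 1.55, 0.304]
ft_force: [0.2, 0.1, 0.6]
grip_width: 0.572
```

Request:
servo_tool(
  commands=[
    [[0,0,0,0,0,0,50],[0,0,0,0,0,0,50],[0,0,0,0,0,0,50]],
  ],
)

```text
time: 2.88
position: [0.5531, -0.1616, 0.1043]
tool_rot: [-0.305, 1.548, 0.303]
ft_force: [-0.4, -0.1, 0.1]
grip_width: 0.573
```

```bash
python3 -c "
from h import *
go([.5525,-.159,.103],22.5)
a=vision.get_image('side')[170:290,200:360]
cv2.imwrite('pics/g2.png',cv2.resize(a,None,fx=3,fy=3,interpolation=2)[:,:,::-1])"
```

```text
t 2.875 p [ 0.5531 -0.1616  0.1043] jaw 22.21 tilt 0.08 turn [-0.29  0.05  0.06] shift [1.3 2.7 0.5] F [-0.39 -0.06  0.12] w 49.8
```

View pics/g2.png

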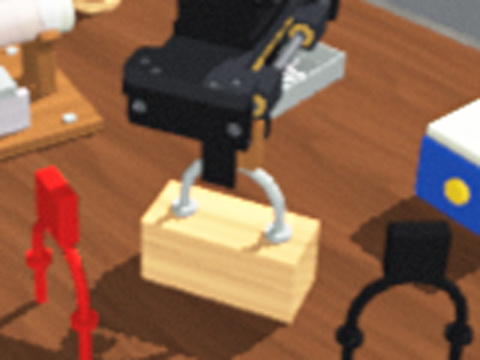

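The near finger is at (220,150), in front of the tab, which shows at (262,150). The offset is what the viewing angle would give. I'll nudge 2.5 mm and close.

Request:
servo_tool(
  commands=[
    [[0,0,0,1,2.5,0,30],[0,0,0,1,2.5,0,15],[0,0,0,1,2.5,0,5],[0,0,0,1,2.5,0,5],[0,0,0,1,2.5,0,5]],
  ],
  newtons=35,
)

```text
time: 3.55
position: [0.5517, -0.1592, 0.1026]
tool_rot: [-0.304, 1.549, 0.304]
ft_force: [0.8, 0.1, -0.3]
grip_width: 0.158
```

Request:
servo_tool(
  commands=[
    [[0,0,0,0,0,0,5],[0,0,0,0,0,0,5],[0,0,0,0,0,0,5]],
  ],
)

```text
time: 3.92
position: [0.5516, -0.1592, 0.1026]
tool_rot: [-0.304, 1.549, 0.304]
ft_force: [0.8, -0.3, -0.9]
grip_width: 0.156
```

```bash
python3 -c "
from h import *
go([.5525,-.159,.103],22.5)"
```

```text
t 3.925 p [ 0.5516 -0.1592  0.1026] jaw 22.22 tilt 0.01 turn [-0.28  0.01  0.01] shift [-0.4 -0.1  0.9] F [ 0.76 -0.32 -0.89] w 13.6
```

Request:
servo_tool(
  commands=[
    [[0,0,0,-8,0,0,5],[0,0,0,-18,0,0,5],[0,0,0,-28,0,0,5],[0,0,0,-38,0,0,5],[0,0,0,-48,0,0,5]],
  ],
)

```text
time: 4.55
position: [0.5515, -0.1593, 0.1514]
tool_rot: [-0.304, 1.549, 0.304]
ft_force: [0.2, -0.9, -2.2]
grip_width: 0.154
```

Request:
servo_tool(
  commands=[
    [[0,0,0,-15,0,0,5],[0,0,0,-30,0,0,5],[0,0,0,-45,0,0,5],[0,0,0,-55,0,0,5],[0,0,0,-55,0,0,5]],
  ],
)

```text
time: 5.18
position: [0.5521, -0.1593, 0.2066]
tool_rot: [-0.305, 1.548, 0.303]
ft_force: [1.0, 0.1, -2.5]
grip_width: 0.153
```

```bash
python3 -c "
from h import *
go([.5423,.1354,.205],-14.9)
a=vision.get_image('side')[130:290,160:360]
cv2.imwrite('pics/g3.png',cv2.resize(a,None,fx=3,fy=3,interpolation=2)[:,:,::-1])"
```

```text
t 5.175 p [ 0.5521 -0.1593  0.2066] jaw 22.21 tilt 0.1 turn [37.11  0.09  0.05] shift [  1.3 276.5 102.3] F [ 1.04  0.05 -2.53] w 13.4
```

View pics/g3.png

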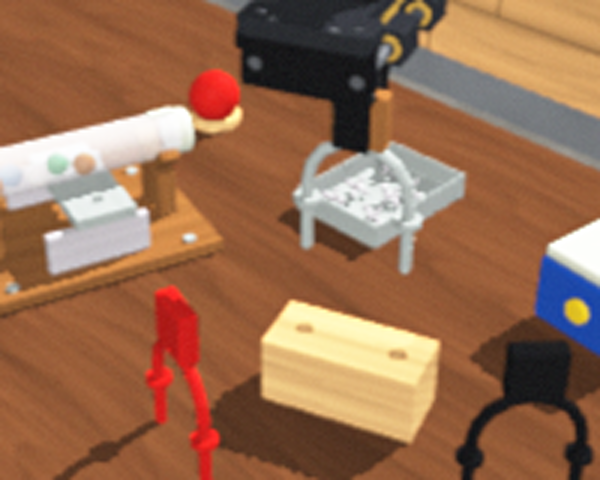

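The U-bolt is clear of the block, with its leg tips at crop (307,245) and (405,270).

```bash
python3 -c "
from h import *
s=ctrl.get_state();p=s['position'];M=R.from_rotvec(s['tool_rot']).as_matrix()
for sg in(1,-1):
    f=p+M@[.088,sg*.034,0]; sh=p+M@[.051,sg*.034,0]
    print('tip pred',np.round(proj('side',f),1),'flange',np.round(proj('side',sh),1))
print('seen',[(160+u/3,130+v/3) for u,v in((307,245),(405,270),(306,196),(411,221))])
print(np.round(proj('side',[.5332,.1023,.055]),1),'seen hole',160+92/3,130+200/3)
"
```

```text
tip pred [261.6 212.5] flange [261.9 196.5]
tip pred [294.3 220.7] flange [295.4 204.5]
seen [(262.3333333333333, 211.66666666666669), (295.0, 220.0), (262.0, 195.33333333333331), (297.0, 203.66666666666669)]
[192. 196.] seen hole 190.66666666666666 196.66666666666669
```

Request:
servo_tool(
  commands=[
    [[7.4,0,0,0,55,20,5],[14.8,0,0,0,110,41,5],[22.2,0,0,0,166,61,5],[29.6,0,0,0,221,82,5],[37.1,0,0,0,276.5,102.3,5]],
  ],
)

```text
time: 5.85
position: [0.5411, 0.1369, 0.2049]
tool_rot: [0.207, 1.561, -0.208]
ft_force: [1.4, -0.5, -2.5]
grip_width: 0.157
```

Request:
servo_tool(
  commands=[
    [[0,0,0,0,0,0,5],[0,0,0,0,0,0,5],[0,0,0,0,0,0,5],[0,0,0,0,0,0,5],[0,0,0,0,0,0,5]],
  ],
)

```text
time: 6.48
position: [0.5419, 0.1346, 0.2055]
tool_rot: [0.205, 1.561, -0.205]
ft_force: [-0.5, 0.6, -1.8]
grip_width: 0.158
```

Request:
servo_tool(
  commands=[
    [[0,0,0,0,0,0,5],[0,0,0,0,0,0,5],[0,0,0,0,0,0,5],[0,0,0,0,0,0,5],[0,0,0,0,0,0,5]],
  ],
)

```text
time: 7.1
position: [0.5417, 0.1355, 0.2055]
tool_rot: [0.204, 1.561, -0.204]
ft_force: [-0.5, 0.3, -2.3]
grip_width: 0.155
```

```bash
python3 -c "
from h import *
go([.5423,.1354,.205],-14.9)
s=ctrl.get_state();p=s['position'];M=R.from_rotvec(s['tool_rot']).as_matrix()
for sg in(1,-1):
    f=p+M@[.088,sg*.034,0]; sh=p+M@[.051,sg*.034,0]
    print('tip pred',np.round(proj('side',f),1),'flange',np.round(proj('side',sh),1))
a=vision.get_image('side')[110:230,110:260]
cv2.imwrite('pics/g4.png',cv2.resize(a,None,fx=5,fy=5,interpolation=2)[:,:,::-1])"
```

```text
t 7.1 p [0.5417 0.1355 0.2055] jaw -14.88 tilt 0.01 turn [ 0.02 -0.    0.01] shift [0.5 0.1 0.6] F [-0.49  0.27 -2.27] w 13.5
tip pred [179.7 161.4] flange [178.4 147.5]
tip pred [189.9 173. ] flange [188.7 158.7]
```

View pics/g4.png

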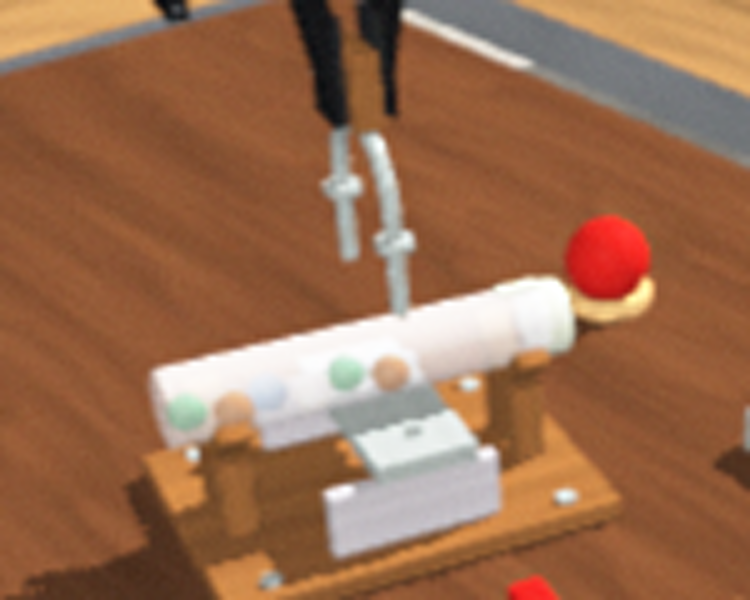

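Tips at crop (350,260) and (401,313), which is pixels (180,162) and (190,173), match the prediction. The plate's near hole at (413,432) also matches. The tips straddle the tube, so I'll descend to just above the plate.

Request:
servo_tool(
  commands=[
    [[0,0,0,12,0,0.5,5],[0,0,0,26,0,0.5,5],[0,0,0,40,0,0.5,5],[0,0,0,52,0,0.5,5],[0,0,0,58,0,0.5,5]],
  ],
)

```text
time: 7.78
position: [0.5417, 0.1352, 0.1463]
tool_rot: [0.204, 1.563, -0.204]
ft_force: [-0.6, 0.7, -2.2]
grip_width: 0.156
```

Request:
servo_tool(
  commands=[
    [[0,0,0,0,0,0,5],[0,0,0,0,0,0,5],[0,0,0,0,0,0,5]],
  ],
)

```text
time: 8.15
position: [0.5426, 0.1354, 0.1481]
tool_rot: [0.204, 1.56, -0.204]
ft_force: [-0.3, -0.0, -2.8]
grip_width: 0.157
```

Request:
servo_tool(
  commands=[
    [[0,0,0,1,0,0,5],[0,0,0,2,0,0,5],[0,0,0,3,0,0,5],[0,0,0,4,0,0,5],[0,0,0,5,0,0,5]],
  ],
)

```text
time: 8.78
position: [0.5422, 0.1353, 0.1424]
tool_rot: [0.204, 1.561, -0.204]
ft_force: [0.4, -0.0, -2.2]
grip_width: 0.159
```

```bash
python3 -c "
from h import *
go([.5423,.1354,.143],-14.9)"
```

```text
t 8.775 p [0.5422 0.1353 0.1424] jaw -14.89 tilt 0.01 turn [ 0.01 -0.01  0.01] shift [-0.6  0.1  0.1] F [ 0.43 -0.02 -2.17] w 13.9
```

Request:
servo_tool(
  commands=[
    [[0,0,0,1,0,0,5],[0,0,0,2,0,0,5],[0,0,0,2,0,0,5]],
  ],
)

```text
time: 9.15
position: [0.5421, 0.1353, 0.1404]
tool_rot: [0.204, 1.561, -0.204]
ft_force: [-0.6, 0.5, -1.6]
grip_width: 0.156
```

Request:
servo_tool(
  commands=[
    [[0,0,0,1,0,0,5],[0,0,0,2,0,0,5],[0,0,0,2,0,0,5]],
  ],
)

```text
time: 9.52
position: [0.5421, 0.1353, 0.1384]
tool_rot: [0.204, 1.561, -0.204]
ft_force: [0.6, -0.1, -2.1]
grip_width: 0.16
```

Both legs are in the holes: they are below the stop height with no force. I'll continue down towards the catches, at about TCP z 0.128.

Request:
servo_tool(
  commands=[
    [[0,0,0,1.5,0,0,5],[0,0,0,3,0,0,5],[0,0,0,4.5,0,0,5],[0,0,0,6,0,0,5],[0,0,0,8,0,0,5]],
  ],
)

```text
time: 10.15
position: [0.5423, 0.1354, 0.1304]
tool_rot: [0.204, 1.561, -0.204]
ft_force: [0.6, 0.3, -1.2]
grip_width: 0.159
```

Request:
servo_tool(
  commands=[
    [[0,0,0,1,0,0,5],[0,0,0,2,0,0,5],[0,0,0,3,0,0,5]],
  ],
)

```text
time: 10.52
position: [0.5424, 0.1356, 0.1277]
tool_rot: [0.204, 1.561, -0.204]
ft_force: [-0.2, 0.1, -0.6]
grip_width: 0.16
```

```bash
python3 -c "
from h import *
go([.5423,.1354,.1026],-14.9)"
```

```text
t 10.525 p [0.5424 0.1356 0.1277] jaw -14.88 tilt 0.03 turn [ 0.02  0.02 -0.02] shift [25.1 -0.2 -0.1] F [-0.16  0.06 -0.65] w 13.9
```

Request:
servo_tool(
  commands=[
    [[0,0,0,1,0,0,5],[0,0,0,1.5,0,0,5]],
  ],
)

```text
time: 10.78
position: [0.5425, 0.1356, 0.1264]
tool_rot: [0.204, 1.56, -0.204]
ft_force: [-0.7, 0.2, 0.4]
grip_width: 0.156
```

Request:
servo_tool(
  commands=[
    [[0,0,0,1,0,0,5],[0,0,0,1.5,0,0,5]],
  ],
)

```text
time: 11.02
position: [0.5427, 0.1355, 0.1252]
tool_rot: [0.204, 1.56, -0.204]
ft_force: [-0.9, -0.6, 5.7]
grip_width: 0.156
```

Request:
servo_tool(
  commands=[
    [[0,0,0,1,0,0,5],[0,0,0,1.5,0,0,5]],
  ],
)

```text
time: 11.28
position: [0.543, 0.1359, 0.1246]
tool_rot: [0.204, 1.559, -0.203]
ft_force: [-1.1, 0.4, 10.5]
grip_width: 0.158
```

Request:
servo_tool(
  commands=[
    [[0,0,0,0.5,0,0,5],[0,0,0,0.5,0,0,5]],
  ],
)

```text
time: 11.52
position: [0.5429, 0.1356, 0.1236]
tool_rot: [0.204, 1.559, -0.204]
ft_force: [-1.3, 0.6, 5.1]
grip_width: 0.156
```

```bash
python3 -c "
from h import *
go([.5423,.1354,.1026],-14.9);print(ctrl.get_state()['torque'])
s=ctrl.get_state();p=s['position'];M=R.from_rotvec(s['tool_rot']).as_matrix()
sh=p+M@[.051,-.034,0];print('near flange pred',np.round(proj('side',sh),1))
a=vision.get_image('side')[130:230,130:250]
cv2.imwrite('pics/g5.png',cv2.resize(a,None,fx=5,fy=5,interpolation=2)[:,:,::-1])"
```

```text
t 11.525 p [0.5429 0.1356 0.1236] jaw -14.89 tilt 0.1 turn [ 0.01  0.1  -0.03] shift [21.  -0.4 -0.6] F [-1.29  0.56  5.07] w 13.6
[ 0.15202482  0.05126435 -0.06138232]
near flange pred [191.7 189.5]
```

View pics/g5.png

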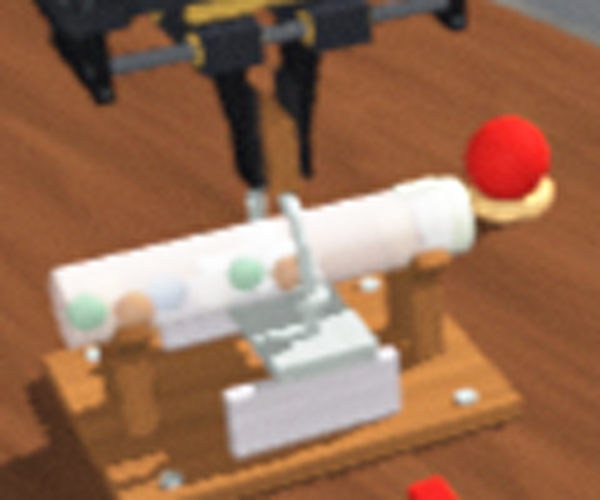

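The near leg is in the hole, with its flange at crop (317,298), matching the prediction, and the tube is undisturbed. The force dropped as a catch gave, so I'll continue gently.

Request:
servo_tool(
  commands=[
    [[0,0,0,1,0,0,5],[0,0,0,1,0,0,5]],
  ],
)

```text
time: 11.82
position: [0.5428, 0.1355, 0.1221]
tool_rot: [0.204, 1.56, -0.204]
ft_force: [-0.2, 0.2, 4.5]
grip_width: 0.162
```

Request:
servo_tool(
  commands=[
    [[0,0,0,1,0,0,5],[0,0,0,1.5,0,0,5]],
  ],
)

```text
time: 12.08
position: [0.5428, 0.1355, 0.1205]
tool_rot: [0.204, 1.56, -0.204]
ft_force: [0.2, 0.4, 5.4]
grip_width: 0.158
```

Request:
servo_tool(
  commands=[
    [[0,0,0,1,0,0,5],[0,0,0,2,0,0,5],[0,0,0,2,0,0,5]],
  ],
)

```text
time: 12.45
position: [0.5426, 0.1353, 0.118]
tool_rot: [0.204, 1.56, -0.204]
ft_force: [0.5, 0.7, 1.9]
grip_width: 0.161
```

Past the catches.

Request:
servo_tool(
  commands=[
    [[0,0,0,1,0,0,5],[0,0,0,2,0,0,5],[0,0,0,3,0,0,5],[0,0,0,4,0,0,5],[0,0,0,5,0,0,5]],
  ],
)

```text
time: 13.08
position: [0.5424, 0.1355, 0.1132]
tool_rot: [0.204, 1.561, -0.204]
ft_force: [0.8, 0.2, 4.9]
grip_width: 0.157
```

Request:
servo_tool(
  commands=[
    [[0,0,0,1,0,0,5],[0,0,0,2,0,0,5],[0,0,0,3,0,0,5],[0,0,0,4,0,0,5],[0,0,0,5,0,0,5]],
  ],
)

```text
time: 13.7
position: [0.5423, 0.1355, 0.1081]
tool_rot: [0.204, 1.561, -0.204]
ft_force: [-0.2, 0.3, 4.8]
grip_width: 0.159
```

Request:
servo_tool(
  commands=[
    [[0,0,0,0.5,0,0,5],[0,0,0,1,0,0,5]],
  ],
)

```text
time: 13.95
position: [0.5424, 0.1355, 0.1074]
tool_rot: [0.204, 1.561, -0.204]
ft_force: [-0.7, -0.0, 8.7]
grip_width: 0.161
```

Request:
servo_tool(
  commands=[
    [[0,0,0,0.4,0,0,5],[0,0,0,0.4,0,0,5]],
  ],
)

```text
time: 14.2
position: [0.5424, 0.1355, 0.1074]
tool_rot: [0.204, 1.561, -0.204]
ft_force: [-1.4, 0.2, 9.5]
grip_width: 0.158
```

```bash
python3 -c "
from h import *
go([.5423,.1354,.1076],-14.9)
s=ctrl.get_state();p=s['position'];M=R.from_rotvec(s['tool_rot']).as_matrix()
print(proj('side',[*(p+M@[0,-.034,0])[:2],.0575]))
a=vision.get_image('side')[150:220,150:240]
cv2.imwrite('pics/g6.png',cv2.resize(a,None,fx=8,fy=8,interpolation=2)[:,:,::-1])"
```

```text
t 14.2 p [0.5424 0.1355 0.1074] jaw -14.89 tilt 0.02 turn [0.01 0.02 0.01] shift [-0.2 -0.1 -0.1] F [-1.44  0.23  9.5 ] w 13.7
(np.float64(191.9869756852043), np.float64(195.00968534218782))
```

View pics/g6.png

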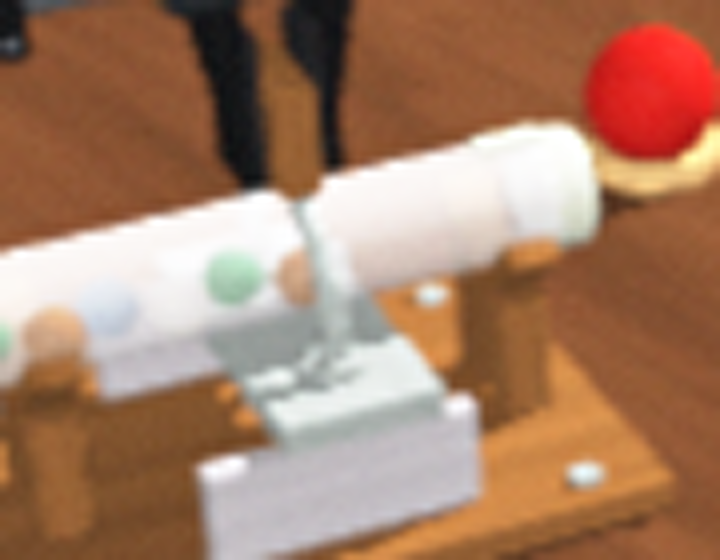

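The near flange is at crop (335,358), i.e. pixel (191.9,194.8). That is the predicted home position, and the stop is firm. I'll relax, release and rise.

Request:
servo_tool(
  commands=[
    [[0,0,0,-0.8,0,0,5],[0,0,0,-0.8,0,0,30],[0,0,0,-0.8,0,0,40],[0,0,0,-0.8,0,0,40],[0,0,0,-0.8,0,0,40]],
  ],
)

```text
time: 14.88
position: [0.5419, 0.1352, 0.1071]
tool_rot: [0.204, 1.562, -0.204]
ft_force: [-0.6, -0.1, -0.2]
grip_width: 0.441
```

Request:
servo_tool(
  commands=[
    [[0,0,0,-10,0,0,40],[0,0,0,-25,0,0,40],[0,0,0,-45,0,0,40],[0,0,0,-70,0,0,40],[0,0,0,-100,0,0,40]],
  ],
)

```text
time: 15.5
position: [0.5423, 0.1354, 0.2095]
tool_rot: [0.204, 1.56, -0.204]
ft_force: [0.7, 0.6, -0.6]
grip_width: 0.462
```

Request:
servo_tool(
  commands=[
    [[0,0,0,0,0,0,40],[0,0,0,0,0,0,40],[0,0,0,0,0,0,40],[0,0,0,0,0,0,40]],
  ],
)

```text
time: 16.0
position: [0.5418, 0.1352, 0.2067]
tool_rot: [0.204, 1.563, -0.204]
ft_force: [0.4, 0.8, 0.2]
grip_width: 0.458
```

```bash
python3 -c "
from h import *
go([.5423,.1354,.2],-14.9)
print('tab top pred',proj('side',[.5424,.1355,.142]),'flange',proj('side',[.5332,.1023,.0575]))
a=vision.get_image('side')[130:230,130:250]
cv2.imwrite('pics/g7.png',cv2.resize(a,None,fx=5,fy=5,interpolation=2)[:,:,::-1])"
```

```text
t 16.0 p [0.5418 0.1352 0.2067] jaw -14.88 tilt 0.08 turn [ 0.02 -0.08  0.03] shift [6.7 0.3 0.5] F [0.36 0.78 0.21] w 39.9
tab top pred (np.float64(184.05997398187978), np.float64(157.68457781468953)) flange (np.float64(191.91138179984944), np.float64(195.13112120072915))
```

View pics/g7.png

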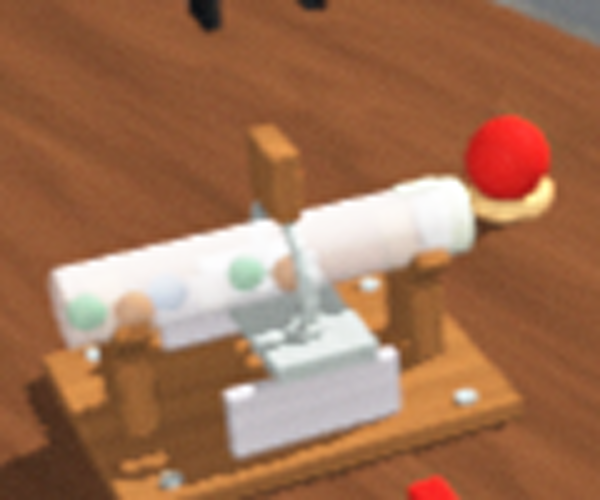

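The U-bolt stands upright at home. Its tab top is at crop (275,140), pixel (185,158), and the flange is at pixel (192,195), both as predicted. The fingers are clear and the tube is in place.

```bash
python3 -c "
from bench import close_job
close_job()"
```

```text
the job is handed in; nothing more can be done
```

The U-bolt is out of the block, around the tube, through both plate holes and past the catches, with its shoulders down on the plate. I released it and handed the job in at about 16 s; the hand-in gave no verdict.

- **Finding the holes:** The top view showed them, with the plate about 8 mm along +x from centre. The legs went in at the first try with no contact force, so I didn't need to search by feel.
- **Forces:** The wrist force readings at the end of each move put the push at about 13 N at the catches and 12 N against the final stop. Peaks between readings were not seen.
- **Height:** The tool stopped at z 0.1074 m; home should be 0.1076 m.
- **Last picture:** The U-bolt is upright, with its tab and near shoulder within about a pixel of their predicted home positions. The tube lies in its saddles and the gripper is about 65 mm above the tab. The far shoulder is hidden by the tube, so I judged it from the height and the upright tab.
- **Bystanders:** The arm stayed away from the tray, the pop-up box and the ball. The ball looks unmoved in the last picture, but I took no final picture of the tray or the box.

No check failed or disagreed.

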